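# Lock a painted slat in the sloped painting stand

## Robot

A 6-joint arm with a two-finger parallel gripper is mounted at the origin on the work surface. World frame = base frame: x ahead of the robot, y to its left, z up, the work surface at z = 0. Lengths are in m, angles in rad, forces in N, time in s.
With the tool pointing down it reaches from about 0.25 to 0.725 m from the base axis. Payload 4 kg.
Tool frame: the origin (TCP) lies on the centre line of the jaws, within the pads' length; the fingertips stand 14 mm ahead of it and the grasp point (between the pads) lies 5 mm behind it; z points along the fingers, x is the direction in which the jaws open and shut, and the axes are right-handed (so a half turn about z gives the same grasp; the last joint's range is limited). The gripper opens to 85 mm and grips with 20 to 120 N. Pads are 22 mm wide; open, the fingers measure 114 mm over their backs; the gripper's body (76 mm by 85 mm) begins 54 mm behind the grasp point. The pads swing forward as they close: fully open they stand 13 mm farther back than shut.
Start: joints at [-1.221, 0.241, 0.005, 1.335, 0, 1.571], TCP at [0.171, -0.47, 0.245] pointing down, gripper open.
Joint ranges: [-2.72, 2.72], [-1.05, 1.87], [-1.09, 1.28], [-1.99, 2.15], [-1.42, 1.44], [-3.14, 3.14]. Speed limits (rad/s): [2.79, 2.79, 3.14, 3.14, 3.14, 3.14].

## Interface

Orientations are given as a unit quaternion [x, y, z, w].
In Python, from workcell import bot gives the robot as it stands.
- The arm moves only by the tool play_rows, never from a script. Its argument "motion" is a list of rows, each an object with "fingers": the closure, from -1 (fully open) to 1 (shut), so that 0 is half open; "translation": the shift along the tool's x, y, z in cm, a list of three; "roll": the turn about the tool's z in degrees. A call has 1 to 20 rows; each row is the pose to reach, as a shift and turn from the pose commanded when the call began, along the tool's axes at that moment; what a row does not reach only later rows make up. A row lasts 1/12 s, in which the tool goes at most 41.7 mm and 7.16 degrees, less where a joint would pass 70% of its speed; a pose out of reach is approached as far as the arm can. A call with a gripper value outside its range is refused whole. The fingers move at their own pace and stop on an object; the grip force is fixed at half the most. Time passes only in rows, so rows that repeat a pose let the fingers close. It gives the time, the measured TCP pose, the force and the opening at its end, in the units of the state.
- bot.get_obs(): the state, without advancing time (a new reading comes with each control period).
- bot.camera(name): name is "scene" or "side" or "wrist"; returns a dict with "pixels" (420x560x3 uint8, red, green, blue), "intrinsics" (3x3 intrinsics, pixels), "world_to_cam" (4x4, takes a point from world to camera coordinates). Camera axes: x right, y down, z forward; pixel columns grow to the right and rows downward; lengths in m; the calibration is good to about 2 mm. A picture is of the moment at which its call begins. There is no depth.
- bot.job_done(): hands the job in, once; it reports no verdict.
The state is a dict: "clock": time; "joint_pos": joint angles; "joint_vel": joint speeds; "tau": joint torques, N m; "eef_pos": TCP position; "tool_rot": TCP orientation; "ft_force": force on the tool from outside, world axes, zero at the start; "ft_torque": the same for the moment, N m; "grip_width": finger opening in m.
Only numpy, scipy, OpenCV 4.12 (cv2) and the standard library are available. Lean on these libraries where they do the work, as an engineer would, in place of code of your own. Each camera call takes 0.05 s, during which the arm holds its last target. There are 200 camera calls.

## Task

Take the painted wooden slat from the drying rack and lay it flat, painted face up, lengthwise along the narrow sloped rail of the painting stand, centred on it and with its lower end down against the blue lip. Then swing the steel keeper bar over the slat and press its red pad down gently, without forcing it, until the bar clicks under the sprung catch and stays shut by itself with the slat still in place. Leave the paint tub, the jar and the brush alone.

Things in the scene. Friction and masses are not known exactly. Their poses are not given: they have to be found in the camera images.
- slat: Loose wooden slat 150 x 50 x 18 mm (x, y, z), about 0.1 kg, grey with yellow, black and white marks on top. Origin: centre of its underside; x along it, z out of the painted face. It starts face up across two battens (18 mm high, 14 mm wide, centres 62 mm to either side of its middle) on a 6 mm green rack: its underside is 24 mm above the table, with room for fingers beside it.
- stand: Sloped rail of the fixed painting stand, 30 mm wide and deep, x = -85 to 85 mm. Origin: on its top face at the middle of the slat's place, about 95 mm above the table; x uphill along the rail, y across it to the keeper's hinge, z square to its face. It slopes 0.35 rad, low end towards the robot. The slat in place has its origin here and its x along this x, either way round.
- lip (a point): Middle of the rail's width at the foot of the blue lip's uphill face, at the rail's low end (x = -75 mm in the stand's frame, z = 0). The lip is 46 mm wide and rises 12 mm above the rail; the slat's lower end rests against it.
- arm (a point): Middle of the top of the 28 mm wide aluminium arm that runs across under the rail (x = 45, y = 0, z = -23 mm in the stand's frame). At its ends stand the keeper's hinge cheeks (y = 67 to 85 mm, up to z = 35 mm) and the dark steel catch (y = -106 to -66 mm, up to z about 78 mm).
- catch_middle (a point): Fixed point of the stand (x = 45, y = -74, z = 34 mm in its frame) where the shut keeper's tip comes in the catch. The catch itself is screwed on at a different height each time, which is not measured: the tip ends up to 9 mm below or above this point. A brass bolt (nose at y = -68 mm), sprung and bevelled on top, gives way to the tip and springs back over it.
- keeper (a joint): Angle of the steel keeper bar (rad): 0 = lying across the rail, parallel to its top face; pi/2 = standing straight out from it; more = leaning outward. It starts near pi/2. A light spring swings it open again to over 1 rad unless the catch holds it. Caught, it reads 0 to 0.13, by the catch's height, and lies 4 mm or more above the slat.
- keeper_hinge (a point): Point on the keeper's hinge axis, which runs along the stand's x, at x = 45, y = 76, z = 26 mm in the stand's frame. The bar is 16 mm wide and 8 mm thick, its mid-plane goes through the axis, and it reaches 154 mm from it.
- keeper_pad (a point): Centre of the top of the red thumb pad (28 mm across, 4 mm thick) on the keeper bar, 122 mm from the hinge axis and 8 mm above the bar's mid-plane: the place to press. The catch gives way at some 10 to 18 N here, then the bar meets a solid stop just below. More than 60 N is forcing it.
- tub: Bystander: square grey paint tub, 60 x 60 x 66 mm, loose; origin at the centre of its underside.
- jar: Bystander: round paint jar, 56 mm across, 70 mm tall, loose; origin at the centre of its underside.
- brush: Bystander: paint brush 180 mm long lying on the table, loose.
Not all that is in view belongs to the job. What is shaped like the slat but orange is not meant.

How it is judged:
By the outcome, as a careful person would: the job done as asked, in the order asked, and still so for the second after the job is handed in, with the robot touching nothing.
It also fails if it takes over 54 s, if anything falls off the work surface, if the arm or the gripper's body presses on something with over 40 N, if the wrist force passes 120 N, or if a joint passes its speed limit or range.

## Working session

There is one attempt and no reset: what is moved stays moved. The work goes in short steps, Python scripts to look and compute and a tool call to move; the robot and the scene stay as the last step left them, time stands still between calls to the robot, and variables do not carry over. Pictures are saved under pics/ and viewed, about 8 in all and at most 12, crops included, and the job is handed in when it is done.

Besides the shell and the picture viewer there is one more tool, called after "Request:" as a command line: name --argument value ..., lists and objects as JSON in quotes. play_rows: Moves the arm, as the interface text tells. Its arguments: {"type":"object","properties":{"motion":{"type":"array","items":{"type":"object","properties":{"fingers":{"type":"number"},"translation":{"type":"array","items":{"type":"number"}},"roll":{"type":"number"}}}}},"required":["motion"]}

```bash
mkdir -p pics; ls; python3 - <<'E'
from workcell import bot
import cv2,numpy as np
print(bot.get_obs())
for n in ["scene","side"]:
    c=bot.camera(n); cv2.imwrite(f"pics/{n}0.png",c["pixels"][:,:,::-1])
    np.savez(f"{n}0.npz",**c); print(n,c["intrinsics"],c["world_to_cam"])
E
```

```text
pics
{'clock': 0.0, 'joint_pos': array([-1.22101197e+00,  2.41431073e-01,  3.72398652e-03,  1.33521078e+00,
       -3.43813050e-05,  1.57080265e+00]), 'joint_vel': array([-4.00569600e-04, -2.62209215e-04,  1.94990232e-03, -1.61538042e-03,
       -2.30563775e-04,  9.96512110e-05]), 'tau': array([ 1.38797430e-03, -3.72321868e+01,  2.52406669e+01,  1.70319871e-02,
        9.70013002e-05, -2.07050999e-05]), 'eef_pos': array([ 0.17113011, -0.4691561 ,  0.24440381]), 'tool_rot': array([ 8.19355786e-01, -5.73284371e-01, -8.79006639e-04, -5.94031862e-04]), 'ft_force': array([0.62331803, 0.65633576, 0.20332118]), 'ft_torque': array([-0.02595566,  0.06679267,  0.02748286]), 'grip_width': 0.08538461863459797}
scene [[526.68500978   0.         277.10483425]
 [  0.         526.68500978 215.88138919]
 [  0.           0.           1.        ]] [[ 0.57938326  0.8147952  -0.02058683 -0.30610737]
 [ 0.54027297 -0.4028431  -0.73879805 -0.23716623]
 [-0.61026237  0.41692471 -0.67361237  1.77442707]
 [ 0.          0.          0.          1.        ]]
side [[451.76608906   0.         283.27824516]
 [  0.         451.76608906 215.83033271]
 [  0.           0.           1.        ]] [[-0.82693293 -0.56229857  0.00150276  0.45991506]
 [-0.4075997   0.59758287 -0.69047606  0.31084619]
 [ 0.38735568 -0.57158991 -0.72335368  1.25446467]
 [ 0.          0.          0.          1.        ]]
```

View pics/scene0.png

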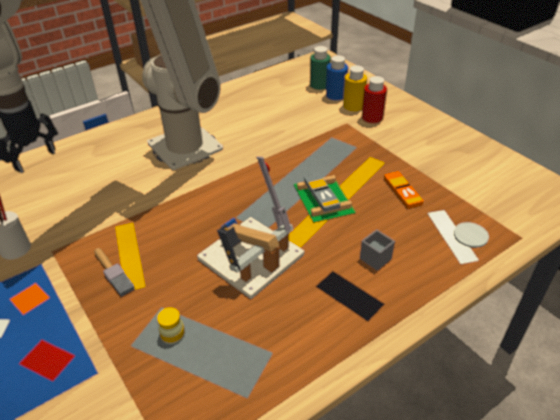

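View pics/side0.png

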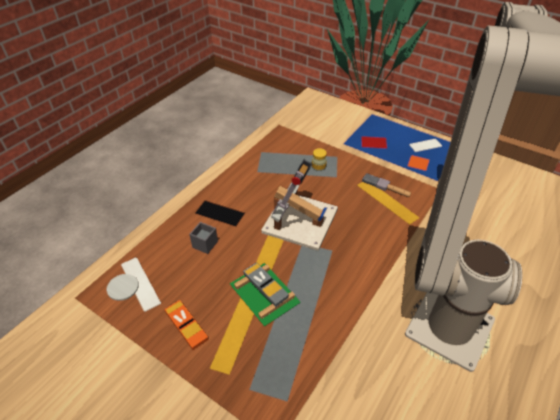

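The scene view shows the slat on its green rack at about (323,195), the stand at (252,250), the raised keeper from (283,225) to (262,160), the tub at (377,250), the jar at (170,325) and the orange decoy at (403,190). The side view shows the slat at (268,285) and the stand at (300,215). I'll zoom in on both next.

```bash
cat > h.py <<'E'
import numpy as np,cv2
from scipy.spatial.transform import Rotation as R
def ray(c,uv):
    K,T=c["intrinsics"],c["world_to_cam"]; d=np.linalg.inv(K)@np.array([*uv,1.]); r=T[:3,:3]
    return -r.T@T[:3,3], r.T@d
def onz(c,uv,z):
    o,d=ray(c,uv); return o+d*(z-o[2])/d[2]
def proj(c,P):
    P=np.atleast_2d(P); T=c["world_to_cam"]; q=(P@T[:3,:3].T+T[:3,3])@c["intrinsics"].T; return q[:,:2]/q[:,2:]
def tri(cs,uvs):
    A=np.zeros((3,3));b=np.zeros(3);L=[]
    for c,uv in zip(cs,uvs):
        o,d=ray(c,uv);d/=np.linalg.norm(d);M=np.eye(3)-np.outer(d,d);A+=M;b+=M@o;L.append((M,o))
    p=np.linalg.solve(A,b); return p,[np.linalg.norm(M@(p-o)) for M,o in L]
def crop(img,x0,y0,w,h,s,name):
    o=cv2.resize(img[y0:y0+h,x0:x0+w,::-1],None,fx=s,fy=s,interpolation=cv2.INTER_CUBIC)
    for i in range(0,w,20): cv2.putText(o,str(x0+i),(i*s,8),0,.3,(255,255,255),1)
    for i in range(0,h,20): cv2.putText(o,str(y0+i),(0,i*s+4),0,.3,(255,255,255),1)
    cv2.imwrite(name,o)
E
python3 - <<'E'
from h import *
a=dict(np.load("scene0.npz"));b=dict(np.load("side0.npz"))
crop(a["pixels"],190,150,180,150,4,"pics/sc1.png");crop(b["pixels"],220,150,130,180,3,"pics/sd1.png")
for n,c in (("a",a),("b",b)):
    h=cv2.cvtColor(c["pixels"],cv2.COLOR_RGB2HSV)
    m=cv2.inRange(h,(50,120,60),(80,255,255)); k=cv2.findContours(m,0,1)[0]; k=max(k,key=cv2.contourArea)
    m=cv2.boxPoints(cv2.minAreaRect(cv2.convexHull(k)))
    print(n,"rack",cv2.contourArea(k),m.tolist())
    poly=cv2.approxPolyDP(cv2.convexHull(k),4,True)[:,0]; print([ (p.tolist(),onz(c,p,.006).round(3).tolist()) for p in poly])
print(onz(a,(323,195),.042),onz(b,(268,285),.042),onz(a,(252,250),.05),onz(b,(300,215),.05))
E
```

```text
a rack 408.0 [[283.6769104003906, 207.9059600830078], [294.3804626464844, 183.1188507080078], [355.1414489746094, 209.35655212402344], [344.4378967285156, 234.14366149902344]]
[([294, 184], [0.389, 0.162, 0.006]), ([354, 212], [0.593, 0.223, 0.006]), ([314, 221], [0.555, 0.108, 0.006])]
b rack 810.0 [[229.9101104736328, 283.7166442871094], [262.580322265625, 256.8804016113281], [299.471435546875, 301.7912902832031], [266.80120849609375, 328.6275329589844]]
[([231, 283], [0.591, 0.226, 0.006]), ([244, 276], [0.575, 0.184, 0.006]), ([299, 302], [0.387, 0.167, 0.006]), ([264, 325], [0.427, 0.285, 0.006])]
[0.51423747 0.171932   0.042     ] [0.48052384 0.18965563 0.042     ] [ 0.58191765 -0.11509176  0.05      ] [ 0.55155694 -0.09075757  0.05      ]
```

View pics/sc1.png

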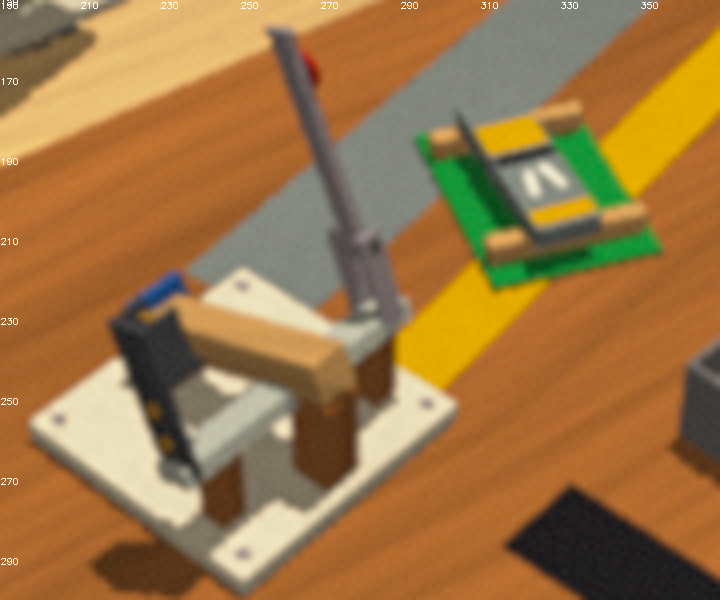

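View pics/sd1.png

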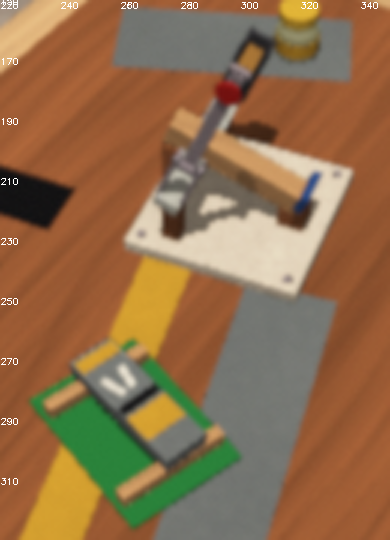

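The crops show these points:

- **Slat top:** in the scene view its visible long edge runs (304,178) to (326,210). In the side view the corners are about (244,271), (257,263), (288,297) and (275,305).
- **Stand:** the blue lip is at scene (225–236,219–226), the rail's uphill end is at (270–277,236–243), the red pad is at scene (267,167) and side (296,180), and the white base plate is clear.

```bash
python3 - <<'E'
from h import *
a=dict(np.load("scene0.npz"));b=dict(np.load("side0.npz"))
S=[(244,270.7),(257.3,263.3),(288.3,296.7),(275,305)]
P=np.array([onz(b,p,.042) for p in S]);print("slat side",P.round(3).tolist(),P.mean(0)); d=P[2]+P[3]-P[0]-P[1]; print(np.linalg.norm(d)/2,np.degrees(np.arctan2(d[1],d[0])))
for p in [(304.5,178),(324,209),(340,204)]: print("scene",onz(a,p,.042).round(3))
def t(n,p,q): r,e=tri([a,b],[p,q]); print(n,r.round(4),np.round(e,4)); return r
u1=t("uphill L",(277.5,236),(275,191)); u2=t("uphill R",(270,242),(280,186))
l1=t("lip L top",(236,218),(321,220.7)); l2=t("lip R top",(224.5,225),(326,207))
pad=t("pad",(267,167),(296,180)); tip=t("tip",(259.5,158),(305,167))
h=t("hinge",(284,214),(280,203))
# base plate corners z~0.01
for n,c,ps in (("a",a,[(250,217),(304,252),(251,297),(197,255)]),("b",b,[(262,230),(319,248),(337,207)])):
    print(n,[onz(c,p,.01).round(3).tolist() for p in ps])
E
```

```text
slat side [[0.569, 0.188, 0.042], [0.553, 0.144, 0.042], [0.41, 0.19, 0.042], [0.425, 0.233, 0.042]] [0.48928935 0.18874658 0.042     ]
0.15015288039809158 162.33246490805072
scene [0.421 0.177 0.042]
scene [0.563 0.136 0.042]
scene [0.573 0.185 0.042]
uphill L [ 0.6402 -0.0755  0.1228] [0.0002 0.0002]
uphill R [ 0.6427 -0.1027  0.1216] [0.0031 0.0031]
lip L top [ 0.4734 -0.0929  0.068 ] [0.0004 0.0004]
lip R top [ 0.4876 -0.1399  0.0812] [0.0032 0.0032]
pad [ 0.5386 -0.034   0.251 ] [0.0028 0.0028]
tip [ 0.5306 -0.056   0.2852] [0.0093 0.0093]
hinge [ 0.592  -0.0263  0.134 ] [0.0046 0.0046]
a [[0.437, -0.029, 0.01], [0.636, 0.01, 0.01], [0.679, -0.184, 0.01], [0.477, -0.222, 0.01]]
b [[0.638, 0.005, 0.01], [0.443, -0.035, 0.01], [0.486, -0.228, 0.01]]
```

Request:
play_rows --motion '[{"translation": [0, 0, -12]}, {"translation": [0, 0, -12]}, {"translation": [0, 0, -12]}, {"translation": [0, 0, -12]}]'

```text
schema error: expected keys fingers, translation, roll
```

Request:
play_rows --motion '[{"fingers": -1, "translation": [-1, -2, -8], "roll": -15}, {"fingers": -1, "translation": [-2, -5, -11.5], "roll": -22}, {"fingers": -1, "translation": [-20.8, -48, -11.5], "roll": -171}, {"fingers": -1, "translation": [-20.8, -48, -11.5], "roll": -171}, {"fingers": -1, "translation": [-20.8, -48, -11.5], "roll": -171}, {"fingers": -1, "translation": [-20.8, -48, -11.5], "roll": -171}, {"fingers": -1, "translation": [-20.8, -48, -11.5], "roll": -171}, {"fingers": -1, "translation": [-20.8, -48, -11.5], "roll": -171}, {"fingers": -1, "translation": [-20.8, -48, -11.5], "roll": -171}, {"fingers": -1, "translation": [-20.8, -48, -11.5], "roll": -171}, {"fingers": -1, "translation": [-20.8, -48, -11.5], "roll": -171}, {"fingers": -1, "translation": [-20.8, -48, -11.5], "roll": -171}, {"fingers": -1, "translation": [-20.8, -48, -11.5], "roll": -171}, {"fingers": -1, "translation": [-20.8, -48, -11.5], "roll": -171}, {"fingers": -1, "translation": [-20.8, -48, -11.5], "roll": -171}, {"fingers": -1, "translation": [-20.8, -48, -11.5], "roll": -171}, {"fingers": -1, "translation": [-20.8, -48, -11.5], "roll": -171}, {"fingers": -1, "translation": [-20.8, -48, -11.5], "roll": -171}, {"fingers": -1, "translation": [-20.8, -48, -11.5], "roll": -171}, {"fingers": -1, "translation": [-20.8, -48, -11.5], "roll": -171}]'

```text
clock: 1.77
eef_pos: [0.5509, -0.1096, 0.3596]
tool_rot: [0.8, 0.599, -0.0, -0.001]
ft_force: [-0.5, -0.2, 0.5]
grip_width: 0.0852
```

```bash
python3 - <<'E'
from h import *
from workcell import bot
c=bot.camera("wrist");np.savez("w1.npz",**c)
cv2.imwrite("pics/w1.png",c["pixels"][:,:,::-1])
o,d=ray(c,(280,210));print("cam",o,d)
print("tool axes",R.from_quat(bot.get_obs()["tool_rot"]).as_matrix().round(3))
E
```

```text
cam [ 0.48788174 -0.09137705  0.48853707] [ 0.24978248 -0.08242802 -0.96482667]
tool axes [[ 0.278  0.961 -0.001]
 [ 0.961 -0.278  0.   ]
 [-0.    -0.001 -1.   ]]
```

View pics/w1.png

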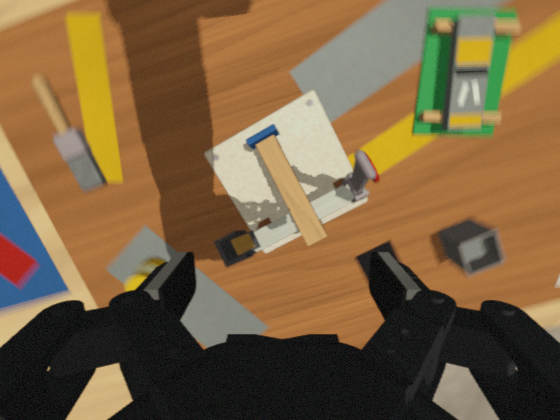

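The wrist view shows the whole job. The rail runs from the blue lip at (263,136) to its uphill end at (315,240), the catch is at (238,247), the keeper's end is at (365,168), and the slat is at (471,72).

```bash
python3 - <<'E'
from h import *
c=dict(np.load("w1.npz"));im=c["pixels"];h=cv2.cvtColor(im,cv2.COLOR_RGB2HSV)
def big(m,n):
    k=max(cv2.findContours(m,0,1)[0],key=cv2.contourArea); r=cv2.minAreaRect(k); b=cv2.boxPoints(r); print(n,cv2.contourArea(k),b.round(1).tolist()); return b
roi=np.zeros(im.shape[:2],np.uint8);roi[115:260,235:345]=255
bl=big(cv2.inRange(h,(100,120,40),(125,255,255))&roi,"blue")
roi2=np.zeros_like(roi);cv2.fillConvexPoly(roi2,np.array([[255,138],[280,128],[340,235],[305,255]]),255)
for p in [(275,160),(290,190),(305,220),(250,185),(300,140),(342,205),(470,30),(470,60),(480,100),(452,90),(445,60),(495,90)]: print(p,h[p[1],p[0]],end=';')
ra=big(cv2.inRange(h,(8,60,120),(20,190,255))&roi2,"rail")
crop(im,225,115,160,145,4,"pics/w1a.png")
o=cv2.imread("pics/w1a.png"); s=cv2.resize(im[0:145,400:530,::-1],None,fx=4,fy=4,interpolation=cv2.INTER_CUBIC)
o=np.hstack([o,s[:580]]); cv2.imwrite("pics/w1b.png",cv2.resize(o,None,fx=.68,fy=.68)); print(o.shape)
E
```

```text
blue 211.0 [[246.10000610351562, 139.6999969482422], [272.29998779296875, 124.19999694824219], [277.6000061035156, 133.10000610351562], [251.3000030517578, 148.60000610351562]]
(275, 160) [ 18 115 201];(290, 190) [ 19 118 204];(305, 220) [ 19 117 198];(250, 185) [ 23  39 214];(300, 140) [ 22  42 214];(342, 205) [ 27  24 199];(470, 30) [ 34  14 143];(470, 60) [ 23 197 207];(480, 100) [ 39  21 160];(452, 90) [ 41  22 127];(445, 60) [ 66 172  89];(495, 90) [ 65 162 156];rail 2926.5 [[250.39999389648438, 145.8000030517578], [286.3999938964844, 127.80000305175781], [341.0, 237.0], [305.0, 255.0]]
(580, 1160, 3)
```

View pics/w1b.png

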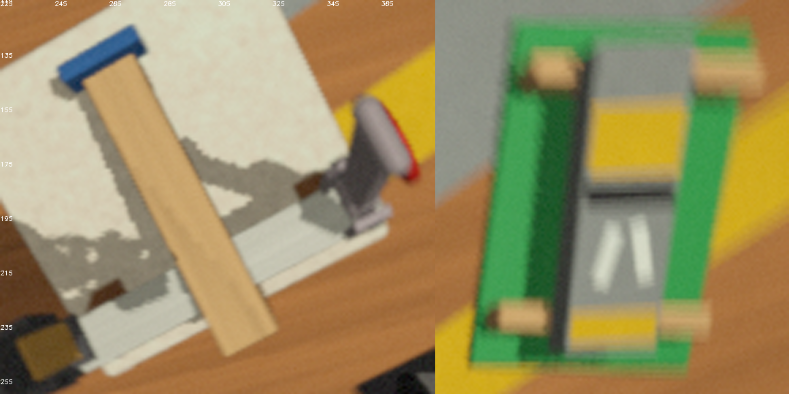

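```bash
python3 - <<'E'
from h import *
a=dict(np.load("scene0.npz"));b=dict(np.load("side0.npz"));w=dict(np.load("w1.npz"))
P=np.array([onz(w,p,.042) for p in [(459.6,16.5),(494.9,17.6),(481.6,129.4),(448.5,127.6)]]);d=P[2]+P[3]-P[0]-P[1]
print("slat",P.round(3).tolist(),P.mean(0),np.linalg.norm(d)/2,np.degrees(np.arctan2(d[1],d[0])))
u1,e1=tri([a,b,w],[(277.5,236),(275,191),(326.8,235.6)]);u2,e2=tri([a,b,w],[(270,242),(280,186),(307.7,245.5)])
print(u1,e1,u2,e2)
z=.095
U=[onz(w,p,z+.085*np.sin(.35)) for p in [(326.8,235.6),(307.7,245.5)]];L=[onz(w,p,z-.075*np.sin(.35)) for p in [(273.5,135.2),(256.2,145.1)]]
print("U",U,"L",L); mu,ml=np.mean(U,0),np.mean(L,0);v=mu-ml;print(np.linalg.norm(v),np.degrees(np.arctan2(v[1],v[0])), "origin",ml+v*75/160)
E
```

```text
slat [[0.412, 0.181, 0.042], [0.426, 0.227, 0.042], [0.569, 0.193, 0.042], [0.553, 0.146, 0.042]] [0.48992142 0.18690336 0.042     ] 0.14578364118053883 -13.58429407747016
[ 0.63781551 -0.07386259  0.12174591] [np.float64(0.0013810393671466698), np.float64(0.00281371490322586), np.float64(0.0031488299499784823)] [ 0.64208689 -0.1018711   0.12141106] [np.float64(0.0029378458560169757), np.float64(0.003364830520141329), np.float64(0.0011653460802635753)]
U [array([ 0.63382293, -0.07262517,  0.12414631]), array([ 0.64031189, -0.10078476,  0.12414631])] L [array([ 0.48951754, -0.10500904,  0.06928266]), array([ 0.49560284, -0.13244611,  0.06928266])]
0.15785374137238323 12.49476034775694 origin [ 0.56029795 -0.10371697  0.095     ]
```

Request:
play_rows --motion '[{"fingers": -1, "translation": [26.9, -14.2, 0], "roll": 0}, {"fingers": -1, "translation": [26.9, -14.2, 0], "roll": 0}, {"fingers": -1, "translation": [26.9, -14.2, 0], "roll": 0}, {"fingers": -1, "translation": [26.9, -14.2, 0], "roll": 0}, {"fingers": -1, "translation": [26.9, -14.2, 0], "roll": 0}, {"fingers": -1, "translation": [26.9, -14.2, 0], "roll": 0}, {"fingers": -1, "translation": [26.9, -14.2, 4], "roll": 0}, {"fingers": -1, "translation": [26.9, -14.2, 8], "roll": 0}, {"fingers": -1, "translation": [26.9, -14.2, 12], "roll": 0}, {"fingers": -1, "translation": [26.9, -14.2, 16], "roll": 0}, {"fingers": -1, "translation": [26.9, -14.2, 20], "roll": 0}, {"fingers": -1, "translation": [26.9, -14.2, 24], "roll": 0}, {"fingers": -1, "translation": [26.9, -14.2, 26], "roll": 0}, {"fingers": -1, "translation": [26.9, -14.2, 26], "roll": 0}, {"fingers": -1, "translation": [26.9, -14.2, 26], "roll": 0}]'

```text
clock: 3.07
eef_pos: [0.4908, 0.1881, 0.0989]
tool_rot: [0.803, 0.596, -0.002, -0.001]
ft_force: [1.2, 1.1, -1.2]
grip_width: 0.0854
```

```bash
python3 - <<'E'
from h import *
from workcell import bot
c=bot.camera("wrist");np.savez("w2.npz",**c)
cv2.imwrite("pics/w2.png",c["pixels"][:,:,::-1])
o=bot.get_obs();M=R.from_quat(o["tool_rot"]).as_matrix();print(o["eef_pos"],M.round(3))
s=np.radians(-15.5);X=np.array([np.cos(s),np.sin(s),0]);Y=np.array([-X[1],X[0],0]);C=np.array([.490,.188,.042])
print(proj(c,[C+i*.075*X+j*.025*Y for i,j in((-1,-1),(-1,1),(1,1),(1,-1))]).round(0).tolist())
E
```

```text
[0.49281791 0.18880384 0.1010679 ] [[ 0.289  0.957  0.   ]
 [ 0.957 -0.289  0.   ]
 [ 0.     0.    -1.   ]]
[[239.0, 115.0], [321.0, 113.0], [319.0, 325.0], [251.0, 326.0]]
```

View pics/w2.png

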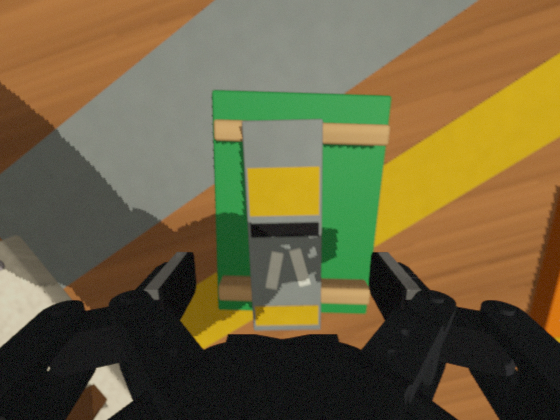

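The slat shows at corners (243,122), (322,121), (320,328) and (257,329), centred between the jaws and square to them. I'll go down and grip.

Request:
play_rows --motion '[{"fingers": -1, "translation": [0, 0, 3.5], "roll": 0}, {"fingers": -1, "translation": [0, 0, 6], "roll": 0}, {"fingers": -1, "translation": [0, 0, 7.2], "roll": 0}, {"fingers": -1, "translation": [0, 0, 7.2], "roll": 0}, {"fingers": -1, "translation": [0, 0, 7.2], "roll": 0}, {"fingers": 1, "translation": [0, 0, 7.2], "roll": 0}, {"fingers": 1, "translation": [0, 0, 7.2], "roll": 0}, {"fingers": 1, "translation": [0, 0, 7.2], "roll": 0}, {"fingers": 1, "translation": [0, 0, 7.2], "roll": 0}, {"fingers": 1, "translation": [0, 0, 7.2], "roll": 0}, {"fingers": 1, "translation": [0, 0, 7.2], "roll": 0}, {"fingers": 1, "translation": [0, 0, 7.2], "roll": 0}, {"fingers": 1, "translation": [0, 0, 7.2], "roll": 0}]'

```text
clock: 4.2
eef_pos: [0.494, 0.1893, 0.0305]
tool_rot: [0.802, 0.597, 0.002, 0.001]
ft_force: [-1.2, -0.4, 5.4]
grip_width: 0.049
```

```bash
cat >> h.py <<'E'
YAW=np.radians(12.);O=np.array([.561,-.104,.094])
RS=R.from_euler("ZY",[YAW,-.35]).as_matrix()
def st(p): return O+RS@np.array(p)
def delta(target,yaw=None):
    from workcell import bot
    o=bot.get_obs();M=R.from_quat(o["tool_rot"]).as_matrix();cur=np.arctan2(M[1,0],M[0,0])
    return (M.T@(np.array(target)-o["eef_pos"])*100).round(2).tolist(), None if yaw is None else round(np.degrees(cur)-yaw,1)
E
python3 - <<'E'
from h import *
print(RS.round(3)); t=st([.010,0,.009]); print(t); t[2]=.335; print(delta(t,102)); print(st([45e-3,76e-3,26e-3]))
E
```

```text
[[ 0.919 -0.208 -0.335]
 [ 0.195  0.978 -0.071]
 [ 0.343 -0.     0.939]]
[ 0.56716981 -0.10268857  0.10588333]
([-25.78, 15.51, -30.47], np.float64(-28.7))
[ 0.57782622 -0.02272559  0.13385409]
```

Request:
play_rows --motion '[{"fingers": 1, "translation": [0, 0, -2], "roll": 0}, {"fingers": 1, "translation": [0, 0, -6], "roll": 0}, {"fingers": 1, "translation": [0, 0, -10], "roll": 0}, {"fingers": 1, "translation": [0, 0, -14], "roll": -5}, {"fingers": 1, "translation": [0, 0, -18], "roll": -10}, {"fingers": 1, "translation": [0, 0, -22], "roll": -15}, {"fingers": 1, "translation": [0, 0, -26], "roll": -20}, {"fingers": 1, "translation": [0, 0, -29.5], "roll": -25}, {"fingers": 1, "translation": [-3, 1.8, -30.5], "roll": -28.7}, {"fingers": 1, "translation": [-6.5, 3.9, -30.5], "roll": -28.7}, {"fingers": 1, "translation": [-10, 6, -30.5], "roll": -28.7}, {"fingers": 1, "translation": [-13.5, 8.1, -30.5], "roll": -28.7}, {"fingers": 1, "translation": [-17, 10.2, -30.5], "roll": -28.7}, {"fingers": 1, "translation": [-20.5, 12.3, -30.5], "roll": -28.7}, {"fingers": 1, "translation": [-23.5, 14.1, -30.5], "roll": -28.7}, {"fingers": 1, "translation": [-25.3, 15.2, -30.5], "roll": -28.7}, {"fingers": 1, "translation": [-25.8, 15.5, -30.5], "roll": -28.7}, {"fingers": 1, "translation": [-25.8, 15.5, -30.5], "roll": -28.7}, {"fingers": 1, "translation": [-25.8, 15.5, -30.5], "roll": -28.7}, {"fingers": 1, "translation": [-25.8, 15.5, -30.5], "roll": -28.7}]'

```text
clock: 5.87
eef_pos: [0.5663, -0.1017, 0.3336]
tool_rot: [0.629, 0.778, 0.0, -0.0]
ft_force: [0.3, 0.1, -0.9]
grip_width: 0.0491
```

```bash
python3 - <<'E'
from h import *
from workcell import bot
t=st([.010,0,.009]);t[2]=.145;print(delta(t,102))
a=bot.camera("scene");b=bot.camera("side")
o=np.hstack([cv2.resize(c["pixels"][y:y+200,x:x+200,::-1],(400,400),interpolation=cv2.INTER_CUBIC) for c,x,y in((a,170,80),(b,210,90))])
cv2.imwrite("pics/p1.png",o)
E
```

```text
([-0.12, 0.06, 18.86], np.float64(0.1))
```

View pics/p1.png

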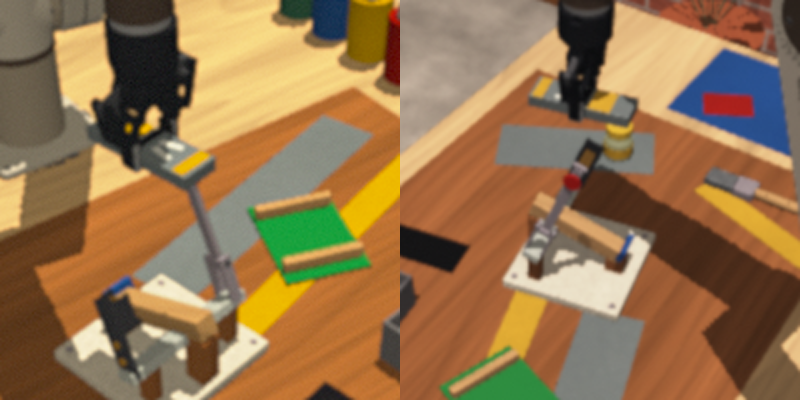

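The slat hangs level over the stand, in line with the rail. I'll go down between the catch and the keeper.

Request:
play_rows --motion '[{"fingers": 1, "translation": [0, 0, 2.5], "roll": 0}, {"fingers": 1, "translation": [0, 0, 5.5], "roll": 0}, {"fingers": 1, "translation": [0, 0, 8.5], "roll": 0}, {"fingers": 1, "translation": [0, 0, 11.5], "roll": 0}, {"fingers": 1, "translation": [0, 0, 14.5], "roll": 0}, {"fingers": 1, "translation": [0, 0, 17], "roll": 0}, {"fingers": 1, "translation": [0, 0, 18.5], "roll": 0}, {"fingers": 1, "translation": [0, 0, 18.8], "roll": 0}, {"fingers": 1, "translation": [0, 0, 18.8], "roll": 0}, {"fingers": 1, "translation": [0, 0, 18.8], "roll": 0}]'

```text
clock: 6.8
eef_pos: [0.5673, -0.1024, 0.1465]
tool_rot: [0.629, 0.777, 0.0, 0.001]
ft_force: [-0.3, -0.5, -0.9]
grip_width: 0.0489
```

Request:
play_rows --motion '[{"fingers": 1, "translation": [0, 0, 0.5], "roll": 0}, {"fingers": 1, "translation": [0, 0, 1], "roll": 0}, {"fingers": 1, "translation": [0, 0, 1.4], "roll": 0}, {"fingers": 1, "translation": [0, 0, 1.7], "roll": 0}, {"fingers": 1, "translation": [0, 0, 2.0], "roll": 0}, {"fingers": 1, "translation": [0, 0, 2.2], "roll": 0}, {"fingers": 1, "translation": [0, 0, 2.2], "roll": 0}]'

```text
clock: 7.38
eef_pos: [0.5673, -0.103, 0.1248]
tool_rot: [0.629, 0.777, 0.001, 0.001]
ft_force: [-3.4, 0.6, 7.4]
grip_width: 0.0492
```

Request:
play_rows --motion '[{"fingers": 1, "translation": [0, 0, 0.3], "roll": 0}, {"fingers": 1, "translation": [0, 0, 0.6], "roll": 0}, {"fingers": 1, "translation": [0, 0, 0.9], "roll": 0}, {"fingers": 1, "translation": [0, 0, 1.2], "roll": 0}, {"fingers": 1, "translation": [0, 0, 1.4], "roll": 0}, {"fingers": 1, "translation": [0, 0, 1.4], "roll": 0}]'

```text
clock: 7.88
eef_pos: [0.5671, -0.1031, 0.1105]
tool_rot: [0.629, 0.777, 0.001, 0.001]
ft_force: [-2.5, -0.1, 6.2]
grip_width: 0.0491
```

```bash
python3 - <<'E'
from h import *
from workcell import bot
a=bot.camera("scene");b=bot.camera("side")
o=np.hstack([cv2.resize(c["pixels"][y:y+133,x:x+133,::-1],(400,400),interpolation=cv2.INTER_CUBIC) for c,x,y in((a,190,160),(b,230,130))])
cv2.imwrite("pics/p2.png",o)
E
```

```text
(no output)
```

View pics/p2.png

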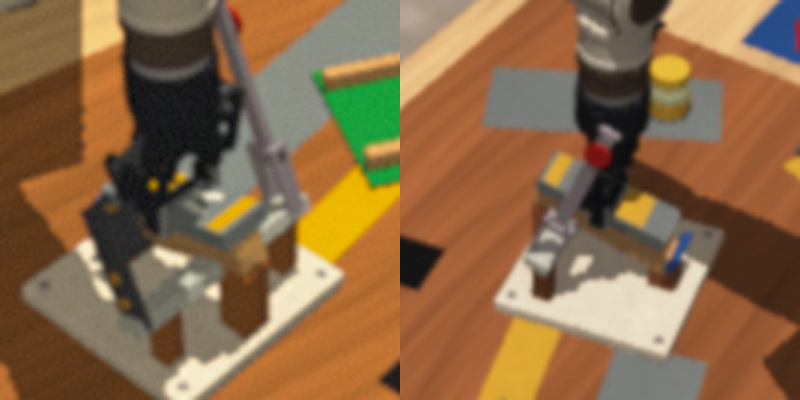

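The slat has pivoted in the grip almost to the rail's slope, a little uphill of the lip. I'll press the last few millimetres.

Request:
play_rows --motion '[{"fingers": 1, "translation": [0, 0, 0.2], "roll": 0}, {"fingers": 1, "translation": [0, 0, 0.4], "roll": 0}, {"fingers": 1, "translation": [0, 0, 0.4], "roll": 0}]'

```text
clock: 8.23
eef_pos: [0.5675, -0.103, 0.1068]
tool_rot: [0.629, 0.777, 0.001, 0.001]
ft_force: [-3.0, 0.4, 7.0]
grip_width: 0.0489
```

Request:
play_rows --motion '[{"fingers": 1, "translation": [0, 0, 0.15], "roll": 0}, {"fingers": 1, "translation": [0, 0, 0.25], "roll": 0}, {"fingers": 1, "translation": [0, 0, 0.25], "roll": 0}]'

```text
clock: 8.48
eef_pos: [0.5677, -0.103, 0.1045]
tool_rot: [0.629, 0.777, 0.001, 0.001]
ft_force: [-2.8, 0.6, 7.0]
grip_width: 0.0491
```

Not flat yet, as the force is steady at about 7 N. I'll continue in small steps.

Request:
play_rows --motion '[{"fingers": 1, "translation": [0, 0, 0.15], "roll": 0}, {"fingers": 1, "translation": [0, 0, 0.25], "roll": 0}, {"fingers": 1, "translation": [0, 0, 0.25], "roll": 0}]'

```text
clock: 8.73
eef_pos: [0.5678, -0.103, 0.1042]
tool_rot: [0.629, 0.777, 0.001, 0.002]
ft_force: [-6.2, 2.4, 17.7]
grip_width: 0.0487
```

Request:
play_rows --motion '[{"fingers": 1, "translation": [0, -0.3, 0.1], "roll": 0}, {"fingers": 1, "translation": [0, -0.5, 0.2], "roll": 0}, {"fingers": 1, "translation": [0, -0.5, 0.2], "roll": 0}]'

```text
clock: 8.98
eef_pos: [0.5669, -0.1036, 0.1039]
tool_rot: [0.629, 0.777, 0.005, 0.005]
ft_force: [1.6, 3.0, 17.8]
grip_width: 0.0491
```

Request:
play_rows --motion '[{"fingers": 1, "translation": [0, 0, -0.2], "roll": 0}, {"fingers": 1, "translation": [0, -0.2, -0.2], "roll": 0}, {"fingers": 1, "translation": [0, -0.3, -0.15], "roll": 0}, {"fingers": 1, "translation": [0, -0.3, -0.15], "roll": 0}]'

```text
clock: 9.32
eef_pos: [0.5607, -0.1049, 0.1015]
tool_rot: [0.629, 0.777, 0.002, 0.002]
ft_force: [1.5, 1.5, 9.0]
grip_width: 0.049
```

```bash
python3 - <<'E'
from h import *
from workcell import bot
a=bot.camera("scene");b=bot.camera("side")
o=np.hstack([cv2.resize(c["pixels"][y:y+67,x:x+67,::-1],(400,400),interpolation=cv2.INTER_CUBIC) for c,x,y in((a,215,200),(b,270,175))])
cv2.imwrite("pics/p3.png",o); print(delta(st([0,0,.009]),102))
E
```

```text
([0.08, -0.26, -0.09], np.float64(-0.0))
```

View pics/p3.png

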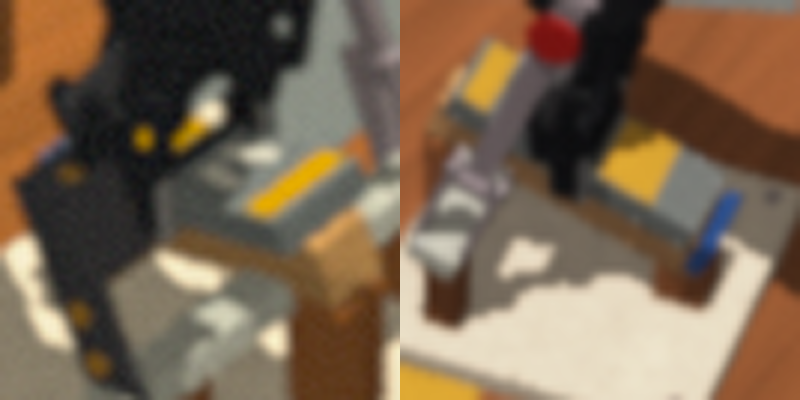

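The slat now lies flat on the slope, close to the lip. I'll slide it until it stops.

Request:
play_rows --motion '[{"fingers": 1, "translation": [0, -0.2, 0.05], "roll": 0}, {"fingers": 1, "translation": [0, -0.4, 0.1], "roll": 0}, {"fingers": 1, "translation": [0, -0.5, 0.15], "roll": 0}, {"fingers": 1, "translation": [0, -0.5, 0.15], "roll": 0}]'

```text
clock: 9.75
eef_pos: [0.5566, -0.1059, 0.1001]
tool_rot: [0.629, 0.777, 0.002, 0.003]
ft_force: [2.6, 0.9, 8.4]
grip_width: 0.0491
```

Request:
play_rows --motion '[{"fingers": 1, "translation": [0, -0.2, 0.05], "roll": 0}, {"fingers": 1, "translation": [0, -0.4, 0.12], "roll": 0}, {"fingers": 1, "translation": [0, -0.4, 0.12], "roll": 0}]'

```text
clock: 10.0
eef_pos: [0.5565, -0.106, 0.1001]
tool_rot: [0.629, 0.777, 0.005, 0.005]
ft_force: [10.3, 3.7, 7.1]
grip_width: 0.0489
```

The slat stopped against the lip, with the reaction up to 10 N. I'll release it and rise.

Request:
play_rows --motion '[{"fingers": -0.8, "translation": [0, 0.2, 0], "roll": 0}, {"fingers": -0.8, "translation": [0, 0.2, 0], "roll": 0}, {"fingers": -0.8, "translation": [0, 0.2, 0], "roll": 0}, {"fingers": -0.8, "translation": [0, 0.2, 0], "roll": 0}, {"fingers": -0.8, "translation": [0, 0.2, 0], "roll": 0}, {"fingers": -0.8, "translation": [0, 0.2, -1], "roll": 0}, {"fingers": -0.8, "translation": [0, 0.2, -3], "roll": 0}, {"fingers": -0.8, "translation": [0, 0.2, -6], "roll": 0}, {"fingers": -0.8, "translation": [0, 0.2, -9], "roll": 0}, {"fingers": -0.8, "translation": [0, 0.2, -13], "roll": 0}, {"fingers": -0.8, "translation": [0, 0.2, -17], "roll": 0}, {"fingers": -0.8, "translation": [0, 0.2, -21], "roll": 0}, {"fingers": 1, "translation": [0, 0.2, -23], "roll": 0}, {"fingers": 1, "translation": [0, 0.2, -24], "roll": 0}, {"fingers": 1, "translation": [0, 0.2, -24], "roll": 0}, {"fingers": 1, "translation": [0, 0.2, -24], "roll": 0}]'

```text
clock: 11.33
eef_pos: [0.552, -0.1062, 0.3378]
tool_rot: [0.629, 0.777, 0.0, 0.001]
ft_force: [-1.2, 0.7, -0.5]
grip_width: 0.0288
```

```bash
python3 - <<'E'
from h import *
from workcell import bot
c=bot.camera("wrist");np.savez("w3.npz",**c);s=bot.camera("side");np.savez("s3.npz",**s)
O2=O
for p in [(-.075,.025,.018),(-.075,-.025,.018),(.075,-.025,.018),(.075,.025,.018),(.045,.076,.026)]: print(proj(c,st(p)).round(0),proj(s,st(p)).round(0))
o=np.hstack([c["pixels"][60:340,140:420,::-1],s["pixels"][140:280,220:360,::-1].repeat(2,0).repeat(2,1)])
cv2.imwrite("pics/p4.png",cv2.resize(o,None,fx=1.42,fy=1.42,interpolation=cv2.INTER_CUBIC))
E
```

```text
[[302. 129.]] [[320. 216.]]
[[263. 130.]] [[325. 205.]]
[[263. 249.]] [[285. 182.]]
[[303. 249.]] [[279. 192.]]
[[346. 224.]] [[282. 206.]]
```

View pics/p4.png

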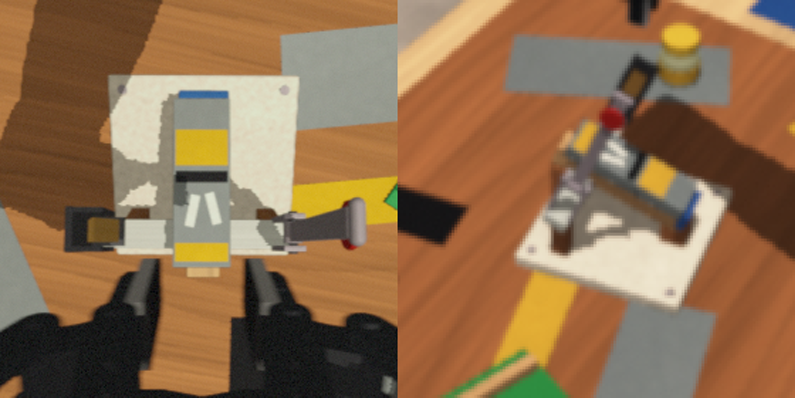

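The slat lies square and centred on the rail, at wrist-crop (175–230,96–266), with its end against the blue lip and its corners within 2 px of my stand model. The keeper tip is at about (352,222). Next I'll work out the keeper angle and the push path.

```bash
python3 - <<'E'
from h import *
w=dict(np.load("w3.npz"))
for q in [(345,222),(352,222),(360,222)]:
    p=(q[0]/1.42+140,q[1]/1.42+60); o,d=ray(w,p); o2,d2=RS.T@(o-O),RS.T@d
    x=o2+d2*(.045-o2[0])/d2[0] ; r=x[1:]-[.076,.026]; print(x.round(3),np.linalg.norm(r).round(3),np.arctan2(r[1],-r[0]))
for th in (1.4,1.5,1.57,1.65,1.75): 
    t=st([.045,.076-.154*np.cos(th),.026+.154*np.sin(th)]); print(th,t.round(3),((proj(w,t)-[140,60])*1.42).round(0))
o,d=ray(w,(280,210));print(o)
E
```

```text
[0.045 0.069 0.175] 0.149 1.525993897279053
[0.045 0.073 0.175] 0.149 1.5489836137016884
[0.045 0.077 0.175] 0.149 1.5753165640335003
1.4 [ 0.532 -0.059  0.276] [[306. 222.]]
1.5 [ 0.529 -0.044  0.278] [[339. 221.]]
1.57 [ 0.526 -0.034  0.279] [[362. 221.]]
1.65 [ 0.524 -0.022  0.278] [[388. 221.]]
1.75 [ 0.521 -0.007  0.276] [[418. 222.]]
[ 0.48736625 -0.11983055  0.46656712]
```

```bash
cat >> h.py <<'E'
XH=np.array([np.cos(YAW),np.sin(YAW),0]);YH=np.array([-XH[1],XH[0],0])
def tcp(th,r=.126,h=.008,gap=0.):
    c=st([.045,.076-r*np.cos(th)+h*np.sin(th),.026+r*np.sin(th)+h*np.cos(th)])
    return c+YH*(.011+gap)-XH*.006+np.array([0,0,.014])
E
python3 - <<'E'
from h import *
s=tcp(1.6,gap=.015);print(s);s[2]=.338;print(delta(s,12))
E
```

```text
[0.52195949 0.003917   0.26594515]
([11.37, -0.59, -0.21], np.float64(90.0))
```

Request:
play_rows --motion '[{"fingers": 1, "translation": [3, 0, 0], "roll": 7}, {"fingers": 1, "translation": [6, -0.3, 0], "roll": 14}, {"fingers": 1, "translation": [9, -0.5, 0], "roll": 21}, {"fingers": 1, "translation": [11.4, -0.6, 0], "roll": 28}, {"fingers": 1, "translation": [11.4, -0.6, 0], "roll": 35}, {"fingers": 1, "translation": [11.4, -0.6, 0], "roll": 42}, {"fingers": 1, "translation": [11.4, -0.6, 0], "roll": 49}, {"fingers": 1, "translation": [11.4, -0.6, 0], "roll": 56}, {"fingers": 1, "translation": [11.4, -0.6, 0], "roll": 63}, {"fingers": 1, "translation": [11.4, -0.6, 0], "roll": 70}, {"fingers": 1, "translation": [11.4, -0.6, 0], "roll": 77}, {"fingers": 1, "translation": [11.4, -0.6, 0], "roll": 84}, {"fingers": 1, "translation": [11.4, -0.6, 0], "roll": 90}, {"fingers": 1, "translation": [11.4, -0.6, 0], "roll": 90}, {"fingers": 1, "translation": [11.4, -0.6, 0], "roll": 90}, {"fingers": 1, "translation": [11.4, -0.6, 0], "roll": 90}]'

```text
clock: 12.77
eef_pos: [0.522, 0.0041, 0.3362]
tool_rot: [0.994, 0.105, -0.001, -0.0]
ft_force: [-0.6, 0.8, 0.4]
grip_width: 0.0001
```

```bash
python3 - <<'E'
from h import *
from workcell import bot
print(bot.get_obs()["grip_width"],delta(tcp(1.6,gap=.015),12)[0])
for th in np.arange(1.5,0.05,-.1): print(th.round(2),delta(tcp(th),12))
E
```

```text
0.00011610402148813306 [0.0, 0.02, 7.03]
1.5 ([-0.02, 2.78, 6.98], np.float64(0.1))
1.4 ([0.0, 4.04, 7.04], np.float64(0.1))
1.3 ([0.07, 5.29, 7.23], np.float64(0.1))
1.2 ([0.17, 6.51, 7.53], np.float64(0.1))
1.1 ([0.32, 7.69, 7.94], np.float64(0.1))
1.0 ([0.51, 8.82, 8.47], np.float64(0.1))
0.9 ([0.74, 9.9, 9.09], np.float64(0.1))
0.8 ([1.01, 10.9, 9.82], np.float64(0.1))
0.7 ([1.3, 11.81, 10.63], np.float64(0.1))
0.6 ([1.63, 12.64, 11.53], np.float64(0.1))
0.5 ([1.99, 13.37, 12.49], np.float64(0.1))
0.4 ([2.36, 13.99, 13.53], np.float64(0.1))
0.3 ([2.76, 14.5, 14.61], np.float64(0.1))
0.2 ([3.17, 14.89, 15.74], np.float64(0.1))
0.1 ([3.6, 15.16, 16.89], np.float64(0.1))
```

Request:
play_rows --motion '[{"fingers": 1, "translation": [0, 0, 3.5], "roll": 0}, {"fingers": 1, "translation": [0, 0, 6.5], "roll": 0}, {"fingers": 1, "translation": [0, 0, 7], "roll": 0}, {"fingers": 1, "translation": [0, 1, 7], "roll": 0}, {"fingers": 1, "translation": [0, 2, 7], "roll": 0}, {"fingers": 1, "translation": [0, 2.8, 7], "roll": 0}, {"fingers": 1, "translation": [0, 3.4, 7], "roll": 0}, {"fingers": 1, "translation": [0, 4, 7], "roll": 0}, {"fingers": 1, "translation": [0, 4.7, 7.1], "roll": 0}, {"fingers": 1, "translation": [0.1, 5.3, 7.2], "roll": 0}, {"fingers": 1, "translation": [0.1, 5.9, 7.4], "roll": 0}, {"fingers": 1, "translation": [0.2, 6.5, 7.5], "roll": 0}, {"fingers": 1, "translation": [0.2, 7.1, 7.7], "roll": 0}, {"fingers": 1, "translation": [0.3, 7.7, 7.9], "roll": 0}, {"fingers": 1, "translation": [0.4, 8.3, 8.2], "roll": 0}, {"fingers": 1, "translation": [0.5, 8.8, 8.5], "roll": 0}, {"fingers": 1, "translation": [0.5, 8.8, 8.5], "roll": 0}]'

```text
clock: 14.18
eef_pos: [0.5456, -0.082, 0.2512]
tool_rot: [0.995, 0.104, -0.001, 0.0]
ft_force: [0.4, 0.2, 0.4]
grip_width: -0.0002
```

```bash
python3 - <<'E'
from h import *
from workcell import bot
for th in np.arange(1.,0.05,-.1): print(th.round(2),delta(tcp(th),12)[0])
a=bot.camera("scene");b=bot.camera("side")
o=np.hstack([cv2.resize(c["pixels"][y:y+133,x:x+133,::-1],(400,400),interpolation=cv2.INTER_CUBIC) for c,x,y in((a,190,160),(b,230,120))])
cv2.imwrite("pics/p5.png",o)
E
```

```text
1.0 [-0.0, -0.09, -0.03]
0.9 [0.23, 0.98, 0.6]
0.8 [0.5, 1.97, 1.32]
0.7 [0.8, 2.89, 2.13]
0.6 [1.13, 3.72, 3.03]
0.5 [1.48, 4.44, 4.0]
0.4 [1.86, 5.06, 5.03]
0.3 [2.26, 5.57, 6.12]
0.2 [2.67, 5.95, 7.24]
0.1 [3.1, 6.22, 8.4]
```

View pics/p5.png

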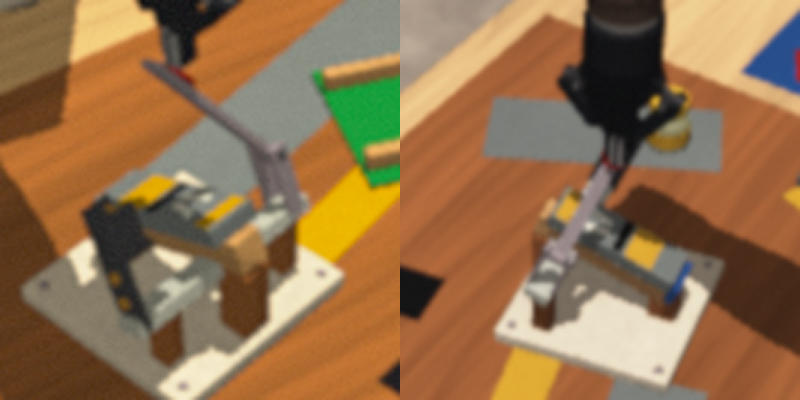

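The finger is on the pad and has swung the bar to about 1 rad, with the slat undisturbed. That was the twelfth and last picture, so I'll go on by force and numbers.

Request:
play_rows --motion '[{"fingers": 1, "translation": [0.1, 0.5, 0.3], "roll": 0}, {"fingers": 1, "translation": [0.2, 1, 0.6], "roll": 0}, {"fingers": 1, "translation": [0.4, 1.5, 1], "roll": 0}, {"fingers": 1, "translation": [0.5, 2, 1.3], "roll": 0}, {"fingers": 1, "translation": [0.7, 2.4, 1.7], "roll": 0}, {"fingers": 1, "translation": [0.8, 2.9, 2.1], "roll": 0}, {"fingers": 1, "translation": [1, 3.3, 2.6], "roll": 0}, {"fingers": 1, "translation": [1.1, 3.7, 3], "roll": 0}, {"fingers": 1, "translation": [1.3, 4.1, 3.5], "roll": 0}, {"fingers": 1, "translation": [1.5, 4.4, 4], "roll": 0}, {"fingers": 1, "translation": [1.7, 4.8, 4.5], "roll": 0}, {"fingers": 1, "translation": [1.9, 5.1, 5], "roll": 0}, {"fingers": 1, "translation": [2.1, 5.3, 5.5], "roll": 0}, {"fingers": 1, "translation": [2.3, 5.6, 6.1], "roll": 0}, {"fingers": 1, "translation": [2.3, 5.6, 6.1], "roll": 0}]'

```text
clock: 15.53
eef_pos: [0.58, -0.1315, 0.1896]
tool_rot: [0.995, 0.104, -0.0, 0.0]
ft_force: [-1.0, -1.0, 2.3]
grip_width: -0.0001
```

```bash
python3 - <<'E'
from h import *
from workcell import bot
c=bot.camera("scene");h=cv2.cvtColor(c["pixels"],cv2.COLOR_RGB2HSV)
print(bot.get_obs()["ft_force"])
for th in (.3,.2,.13,.1,.05,0,-.05): print(th,delta(tcp(th),12)[0])
E
```

```text
[-2.07459239 -1.28304955  1.49548842]
0.3 [-0.09, 0.04, 0.02]
0.2 [0.33, 0.43, 1.15]
0.13 [0.62, 0.63, 1.96]
0.1 [0.75, 0.69, 2.31]
0.05 [0.96, 0.78, 2.9]
0 [1.18, 0.84, 3.49]
-0.05 [1.4, 0.86, 4.08]
```

Request:
play_rows --motion '[{"fingers": 1, "translation": [0.1, 0.1, 0.3], "roll": 0}, {"fingers": 1, "translation": [0.2, 0.2, 0.6], "roll": 0}, {"fingers": 1, "translation": [0.3, 0.3, 0.9], "roll": 0}, {"fingers": 1, "translation": [0.3, 0.4, 1.1], "roll": 0}, {"fingers": 1, "translation": [0.3, 0.4, 1.1], "roll": 0}]'

```text
clock: 16.0
eef_pos: [0.584, -0.1341, 0.1802]
tool_rot: [0.995, 0.104, 0.001, -0.0]
ft_force: [-1.1, -0.7, 4.7]
grip_width: -0.0001
```

Request:
play_rows --motion '[{"fingers": 1, "translation": [0.1, 0.1, 0.2], "roll": 0}, {"fingers": 1, "translation": [0.1, 0.1, 0.4], "roll": 0}, {"fingers": 1, "translation": [0.1, 0.1, 0.4], "roll": 0}]'

```text
clock: 16.25
eef_pos: [0.5854, -0.1348, 0.1768]
tool_rot: [0.995, 0.105, 0.001, 0.0]
ft_force: [-1.5, -0.1, 5.9]
grip_width: -0.0002
```

Request:
play_rows --motion '[{"fingers": 1, "translation": [0.1, 0, 0.2], "roll": 0}, {"fingers": 1, "translation": [0.1, 0, 0.2], "roll": 0}]'

```text
clock: 16.42
eef_pos: [0.5862, -0.135, 0.1751]
tool_rot: [0.995, 0.104, 0.001, 0.001]
ft_force: [-3.0, -1.3, 6.4]
grip_width: 0.0001
```

Request:
play_rows --motion '[{"fingers": 1, "translation": [0.05, 0, 0.2], "roll": 0}, {"fingers": 1, "translation": [0.05, 0, 0.2], "roll": 0}]'

```text
clock: 16.58
eef_pos: [0.5868, -0.1352, 0.1734]
tool_rot: [0.995, 0.104, 0.001, 0.001]
ft_force: [-2.7, -2.2, 8.2]
grip_width: -0.0
```

Request:
play_rows --motion '[{"fingers": 1, "translation": [0.05, 0, 0.2], "roll": 0}, {"fingers": 1, "translation": [0.05, 0, 0.2], "roll": 0}]'

```text
clock: 16.75
eef_pos: [0.5875, -0.1355, 0.1714]
tool_rot: [0.995, 0.104, 0.001, 0.001]
ft_force: [-2.8, -2.2, 7.2]
grip_width: -0.0003
```

Request:
play_rows --motion '[{"fingers": 1, "translation": [0.05, 0, 0.2], "roll": 0}, {"fingers": 1, "translation": [0.05, 0, 0.2], "roll": 0}]'

```text
clock: 16.92
eef_pos: [0.5883, -0.1354, 0.1691]
tool_rot: [0.995, 0.104, 0.002, 0.001]
ft_force: [-1.5, -2.9, 5.8]
grip_width: 0.0001
```

Request:
play_rows --motion '[{"fingers": 1, "translation": [0.05, 0, 0.2], "roll": 0}, {"fingers": 1, "translation": [0.05, 0, 0.2], "roll": 0}]'

```text
clock: 17.08
eef_pos: [0.589, -0.1354, 0.167]
tool_rot: [0.995, 0.104, 0.002, 0.001]
ft_force: [-0.9, -2.5, 5.5]
grip_width: -0.0002
```

Request:
play_rows --motion '[{"fingers": 1, "translation": [0.05, 0, 0.2], "roll": 0}, {"fingers": 1, "translation": [0.05, 0, 0.2], "roll": 0}]'

```text
clock: 17.25
eef_pos: [0.5896, -0.1351, 0.1648]
tool_rot: [0.995, 0.104, 0.002, 0.001]
ft_force: [-0.1, -2.0, 4.7]
grip_width: 0.0001
```

Request:
play_rows --motion '[{"fingers": 1, "translation": [0.05, 0, 0.2], "roll": 0}, {"fingers": 1, "translation": [0.05, 0, 0.2], "roll": 0}]'

```text
clock: 17.42
eef_pos: [0.59, -0.1351, 0.1639]
tool_rot: [0.995, 0.104, 0.002, 0.001]
ft_force: [-1.0, -4.6, 8.5]
grip_width: -0.0001
```

Request:
play_rows --motion '[{"fingers": 1, "translation": [0.05, 0, 0.2], "roll": 0}, {"fingers": 1, "translation": [0.05, 0, 0.2], "roll": 0}]'

```text
clock: 17.58
eef_pos: [0.5903, -0.1351, 0.1635]
tool_rot: [0.995, 0.104, 0.002, 0.002]
ft_force: [-4.6, -3.9, 14.9]
grip_width: -0.0003
```

Request:
play_rows --motion '[{"fingers": 1, "translation": [0.05, 0, 0.2], "roll": 0}, {"fingers": 1, "translation": [0.05, 0, 0.2], "roll": 0}]'

```text
clock: 17.75
eef_pos: [0.5905, -0.1352, 0.1632]
tool_rot: [0.995, 0.104, 0.003, 0.002]
ft_force: [-8.8, -2.4, 23.9]
grip_width: 0.0
```

It is stiff now at 25 N, above the 10 to 18 N at which the catch should give, so this is probably the solid stop. I'll ease off and see whether the bar follows.

Request:
play_rows --motion '[{"fingers": 1, "translation": [0.05, 0, 0.1], "roll": 0}, {"fingers": 1, "translation": [0.05, 0, 0.1], "roll": 0}, {"fingers": 1, "translation": [0, 0, -0.3], "roll": 0}, {"fingers": 1, "translation": [0, 0, -0.6], "roll": 0}, {"fingers": 1, "translation": [-0.1, 0, -0.9], "roll": 0}, {"fingers": 1, "translation": [-0.1, 0, -0.9], "roll": 0}]'

```text
clock: 18.25
eef_pos: [0.5888, -0.1336, 0.1669]
tool_rot: [0.995, 0.105, 0.0, -0.001]
ft_force: [0.5, 0.1, 0.4]
grip_width: -0.0002
```

```bash
python3 - <<'E'
from h import *
from workcell import bot
for n in("scene","side"):
    c=bot.camera(n);im=c["pixels"];h=cv2.cvtColor(im,cv2.COLOR_RGB2HSV)
    m=cv2.inRange(h,(0,140,60),(6,255,255))|cv2.inRange(h,(172,140,60),(180,255,255))
    for th in (.05,.1,.15,.2): print(n,th,proj(c,st([.045,.076-.122*np.cos(th)+.008*np.sin(th),.026+.122*np.sin(th)+.008*np.cos(th)])).round(1))
    p=proj(c,st([.045,-.045,.036]))[0].astype(int);z=np.zeros_like(m);z[p[1]-45:p[1]+25,p[0]-35:p[0]+35]=1;m*=z
    k,l,s,ce=cv2.connectedComponentsWithStats(m); print([(s[i,4],ce[i].round(1).tolist()) for i in range(1,k) if s[i,4]>5])
E
```

```text
scene 0.05 [[244.  230.6]]
scene 0.1 [[243.5 228.2]]
scene 0.15 [[243.1 225.9]]
scene 0.2 [[242.8 223.4]]
[(np.int32(39), [241.8, 230.6])]
side 0.05 [[297.3 178.8]]
side 0.1 [[297.9 177.8]]
side 0.15 [[298.4 176.9]]
side 0.2 [[298.9 176. ]]
[]
```

The force fell to zero at only 3.7 mm above the stop, so the catch holds the bar. I'll move clear and check.

Request:
play_rows --motion '[{"fingers": 1, "translation": [0, 0, -2], "roll": 0}, {"fingers": 1, "translation": [0, 0, -5], "roll": 0}, {"fingers": 1, "translation": [0, 0, -9], "roll": 0}, {"fingers": 1, "translation": [0, 0, -13], "roll": 0}, {"fingers": 1, "translation": [-3, 0, -15], "roll": 0}, {"fingers": 1, "translation": [-6, 0, -17], "roll": 0}, {"fingers": 1, "translation": [-9, 0, -17], "roll": 0}, {"fingers": 1, "translation": [-10, 0, -17], "roll": 0}, {"fingers": 1, "translation": [-10, 0, -17], "roll": 0}, {"fingers": 1, "translation": [-10, 0, -17], "roll": 0}, {"fingers": 1, "translation": [-10, 0, -17], "roll": 0}, {"fingers": 1, "translation": [-10, 0, -17], "roll": 0}]'

```text
clock: 19.35
eef_pos: [0.4916, -0.1546, 0.3359]
tool_rot: [0.994, 0.105, -0.001, -0.0]
ft_force: [-0.8, -0.2, 0.1]
grip_width: -0.0
```

```bash
python3 - <<'E'
from h import *
from workcell import bot
C={n:bot.camera(n) for n in("scene","side","wrist")}
cs=[];uv=[]
for n,c in C.items():
    im=c["pixels"];h=cv2.cvtColor(im,cv2.COLOR_RGB2HSV)
    m=cv2.inRange(h,(0,140,60),(6,255,255))|cv2.inRange(h,(172,140,60),(180,255,255))
    q=proj(c,st([.045,-.045,.042]))[0];p=q.astype(int);z=np.zeros_like(m);z[max(p[1]-30,0):p[1]+30,max(0,p[0]-30):p[0]+30]=1
    k,l,s,ce=cv2.connectedComponentsWithStats(m*z); r=[(int(s[i,4]),ce[i].round(1).tolist()) for i in range(1,k) if s[i,4]>5];print(n,"pred",q.round(1),r)
    if r: cs.append(c);uv.append(max(r)[1])
    # slat yellow marks
    y=cv2.inRange(h,(20,150,90),(32,255,255)); q=proj(c,[st([x,0,.018]) for x in(-.075,-.025,.075)]).astype(int)
    z=np.zeros_like(m);cv2.fillConvexPoly(z,proj(c,[st(v) for v in((-.08,-.03,.018),(-.08,.03,.018),(.08,.03,.018),(.08,-.03,.018))]).astype(int),1)
    k,l,s,ce=cv2.connectedComponentsWithStats(y*z)
    for i in range(1,k):
        if s[i,4]>8:
            o,d=ray(c,ce[i]);o,d=RS.T@(o-O),RS.T@d;print("  yellow",s[i,4],((o+d*(.018-o[2])/d[2])*1000).round(1))
P,e=tri(cs,uv);print("pad stand mm",(RS.T@(P-O)*1000).round(1),np.round(e,4)); print(bot.get_obs()["clock"])
np.savez("w3b.npz",**C["wrist"])
c=dict(np.load("w3.npz"));h=cv2.cvtColor(c["pixels"],cv2.COLOR_RGB2HSV);y=cv2.inRange(h,(20,150,90),(32,255,255))
z=np.zeros_like(y);cv2.fillConvexPoly(z,proj(c,[st(v) for v in((-.08,-.03,.018),(-.08,.03,.018),(.08,.03,.018),(.08,-.03,.018))]).astype(int),1)
k,l,s,ce=cv2.connectedComponentsWithStats(y*z)
for i in range(1,k):
    if s[i,4]>8:
        o,d=ray(c,ce[i]);o,d=RS.T@(o-O),RS.T@d;print("before: yellow",s[i,4],((o+d*(.018-o[2])/d[2])*1000).round(1))
E
```

```text
scene pred [243.9 229.8] [(54, [242.5, 229.8])]
  yellow 100 [-33.5  -3.2  18. ]
  yellow 64 [57.1 -3.5 18. ]
side pred [297.5 178.5] [(50, [298.4, 177.5])]
  yellow 38 [62.9 -6.5 18. ]
  yellow 93 [-29.6  -6.1  18. ]
wrist pred [377.7 200.1] [(489, [376.4, 200.8])]
  yellow 913 [-30.6  -1.3  18. ]
  yellow 581 [61.6 -1.5 18. ]
pad stand mm [ 43.9 -47.2  44.1] [0.0009 0.0013 0.0017]
19.5
before: yellow 890 [-31.5  -1.8  18. ]
before: yellow 468 [60.9 -1.7 18. ]
```

The bar stays shut by itself and the slat hasn't moved. I'm handing the job in.

```bash
python3 -c "
from workcell import bot
print(bot.job_done())"
```

```text
the job is handed in; nothing more can be done
None
```

The slat is on the painting stand's rail, painted face up and against the blue lip, and the keeper bar is shut under the catch. I handed the job in at about 19.5 s of the 54 s allowed.

**Placing:** I gripped the slat by its sides and pressed it onto the slope, where it pivoted in the grip until it lay flat. I then slid it downhill until it stopped against the lip, with about 11 N sideways reaction, and let go.

**Closing:** I swung the keeper over with the closed fingers and pressed the pad in 2 mm steps. The highest force I read was 25 N. One further 1 mm step before backing off was not read, which I estimate at about 30 N.

**Last checks:**
- **Keeper:** With the arm clear, the three cameras put the pad at a keeper angle of about 0.08 rad, inside the caught range of 0 to 0.13. The finger force fell to zero about 4 mm above the stop, so the catch is holding the bar.
- **Slat:** Its yellow marks are within about 1 mm of where they were before closing.

**What was less certain:**
- I never saw a clear 10 to 18 N click. The force readings went 8 N, then 5 N, then 25 N at the stop, so that the bar is caught is inferred from it staying down.
- The cameras disagreed on how well the slat is centred: about 1.5 mm off by the wrist camera, and 3 to 6 mm by the two coarser fixed ones. Compared with the rail itself in the wrist picture, it was within about 1 mm.
- I did not touch the tub, jar or brush on purpose, but I did not measure them again at the end.

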